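# Press the proud back plates home

### The arm

A 7-joint arm with a two-finger parallel gripper is mounted at the origin on the work surface. World frame = base frame: x ahead of the robot, y to its left, z up, the work surface at z = 0. Lengths are in m, angles in rad, forces in N, time in s.
With the tool pointing down it reaches from about 0.4 to 0.875 m from the base axis. Payload 6.5 kg.
Tool frame: the origin (TCP) lies between the finger pads; the fingertips stand 22 mm ahead of it and the grasp point (between the pads) lies 3 mm ahead of it (manip.tip_reach is the distance from the TCP to the fingertips, in m); z points along the fingers, y is the direction in which the jaws open and shut (so a half turn about z gives the same grasp; the last joint's range is limited). The gripper opens to 85 mm and grips with 20 to 120 N. Pads are 22 mm wide; open, the fingers measure 114 mm over their backs; the gripper's body (76 mm by 85 mm) begins 54 mm behind the grasp point. The pads swing forward as they close: fully open they stand 13 mm farther back than shut.
Start: joints at [-1.302, 0.536, -0.004, 1.538, 0.003, 1.067, -0.071], TCP at [0.214, 0.614, 0.253] pointing down, gripper open.
Joint ranges: [-2.7, 2.7], [-0.37, 2.16], [-1.27, 1.26], [0.24, 2.4], [-1.31, 4.45], [0.19, 1.91], [-2.76, 2.76]. Speed limits (rad/s): [2.39, 2.39, 3.14, 3.14, 3.14, 3.14, 3.14].

### API

Orientations are given as a unit quaternion [w, x, y, z].
In Python, from station import manip gives the robot as it stands. The module is installed in compiled form; this text tells all that it offers.
- The arm moves only by the shell command python3 -m crank 'ROWS'. ROWS is JSON, a list of rows, each a list of 3 entries, a list of its own where there are three numbers: the shift along the tool's x, y, z in mm, then the turn about the tool's z in degrees, then the opening, from 0 (shut) to 1 (fully open). In form: [[[x, y, z], twist, claw], ...]. A call has 1 to 10 rows; each row shifts and turns the pose as measured when the row begins, along the tool's axes as they then stand; what a row does not reach is not made up. A row lasts 1/12 s, in which the tool goes at most 41.7 mm and 7.16 degrees, less where a joint would pass 70% of its speed; a pose out of reach is approached as far as the arm can. A call with a gripper value outside its range is refused whole. The fingers move at their own pace and stop on an object; the grip force is fixed at half the most. Time passes only in rows, so rows that do not move let the fingers close. It gives the time, the measured TCP pose, the force and the opening at its end, in the units of the state.
- manip.state(): the state, without advancing time (a new reading comes with each control period).
- manip.grab_frame(name): name is "scene" or "top" or "wrist"; returns a dict with "frame" (384x512x3 uint8, red, green, blue), "mtx" (3x3 intrinsics, pixels), "k1" (the pictures are not rectified: a ray, as slopes to the right and down, at radius r is drawn at 1 + k1 r^2 times it, then the intrinsics apply), "R" (3x3) and "t" (3): a world point X has camera coordinates R X + t. Camera axes: x right, y down, z forward; pixel columns grow to the right and rows downward; lengths in m; the calibration is good to about 2 mm. A picture is of the moment at which its call begins. There is no depth.
- manip.close_job(): hands the job in, once; it reports no verdict.
The state is a dict: "time": time; "joints": joint angles; "qd": joint speeds; "effort": joint torques, N m; "tool_pos": TCP position; "orientation": TCP orientation; "contact_force": force on the tool from outside, world axes, zero at the start; "torque": the same for the moment, N m; "gripper_width": finger opening in m.
Only numpy, scipy, OpenCV 4.12 (cv2) and the standard library are available. Lean on these libraries where they do the work, as an engineer would, in place of code of your own. Each camera call takes 0.05 s, during which the arm holds its last target.

### The job

On this assembly bench two of the device housings have a loose grey back plate that still stands up at the end with the yellow dot. Press both plates down so that each sits fully home and level in its housing. Do not push on the finished unit with its screwed-down plate or on the open unit with the bare circuit board.

Things in the scene. Friction and masses are not known exactly. Their poses are not given: they have to be found in the camera images.
- plate_a_dot (a point): Middle of the 22 mm yellow dot on top of loose back plate A: grey painted, 120 x 78 x 5 mm, 0.1-0.16 kg, in a fixed black housing. Dot on the long centre line, 18 mm from the raised end (the end nearer the robot). Axes: z out of the top face, x along the plate to its low end, y across. Starts leaning about 9 degrees, dot about 62 mm above the bench; when home, level at a hard stop, dot 46 mm up.
- plate_b_dot (a point): The same dot on an equal plate B in an equal housing, its raised end farther from the robot. Low end of each plate lies on the housing's ledge, raised end on two stiff white push-in studs 8 mm beyond the dot, 22 mm either side of the centre line. About 8 N down at the dot, constant all the way, slides the studs in; they stay in. Home, plates are 1 mm proud of the rim.
- finished_unit: A finished unit, to be left alone: black housing like the others, 132 x 90 mm, rim 45 mm above the bench, fixed, with the same grey plate and yellow dot, already level (top 46 mm above the bench) and held by a small dark screw in each corner. Origin under its middle at bench height; x along the 132 mm length, z up.
- open_unit: An open unit, to be left alone: the same fixed black housing with no plate, so that its green circuit board can be seen. Origin under its middle at bench height; x along the 132 mm length, z up. The four units stand in a row across the bench in any order, at least 8 mm apart.
There are look-alikes about, which are no part of the job. Leave any pink look-alike of the part that bears plate_b_dot alone. What is shaped like the part that bears plate_a_dot but purple is not meant.

How it is judged:
At the end, for the whole second after the job is handed in: Both dotted plates lie level in their housings: each dot 43 to 49.5 mm above the bench (46 when home), the plate within 0.05 rad (3 degrees) of level, the dot within 30 mm of where it started (height (world z) of plate_a_dot between 0.043 and 0.0495 m and angle between each of plate_a_dot, plate_b_dot's own z axis and vertical below 0.05 rad and distance of each of plate_a_dot, plate_b_dot from where it was at the start of the episode below 0.03 m and height (world z) of plate_b_dot between 0.043 and 0.0495 m); the robot touches nothing.
It fails at once if the robot pushes on the finished unit (over 3 N) (contact force between any of the fingers, the arm and finished_unit above 3 N).
It fails at once if the robot pushes on the open unit (over 3 N) (contact force between any of the fingers, the arm and open_unit above 3 N).
It also fails if it takes over 35 s, if anything falls off the work surface, if the arm or the gripper's body presses on something with over 40 N, if the wrist force passes 120 N, or if a joint passes its speed limit or range.

## Working session

There is one attempt and no reset: what is moved stays moved. The work goes in short steps, Python scripts to look and compute and a shell command to move; the robot and the scene stay as the last step left them, time stands still between calls to the robot, and variables do not carry over. Pictures are saved under pics/ and viewed, and the job is handed in when it is done.

```bash
mkdir -p pics; python3 - <<'E'
from station import manip
import cv2
print(manip.state(), manip.tip_reach)
for n in ("scene","top"):
    f=manip.grab_frame(n); cv2.imwrite(f"pics/{n}1.png",f["frame"][:,:,::-1]); print(n,f["mtx"],f["k1"],f["R"],f["t"])
E
```

```text
{'time': 0.0, 'joints': array([-1.30218796,  0.53715824, -0.00443995,  1.53887736,  0.00259177,
        1.06727728, -0.07122764]), 'qd': array([-2.10378337e-04, -9.90349990e-04,  5.15055884e-04, -6.55202671e-04,
        9.09459240e-05, -8.79497602e-04, -1.03256830e-05]), 'effort': array([-6.56302582e-04, -5.83414829e+01,  1.04839504e+00, -2.59113765e+01,
        1.23123487e-02,  9.59519501e-03, -1.13423489e-06]), 'tool_pos': array([0.21340009, 0.61334651, 0.25241651]), 'orientation': array([-8.42666441e-05,  1.66602875e-01,  9.86023705e-01, -8.53087083e-04]), 'contact_force': array([-0.26048185,  0.08720123,  0.20590568]), 'torque': array([ 0.05252616, -0.05087438,  0.01511108]), 'gripper_width': 0.08529241654184981} 0.022
scene [[363.87019606   0.         257.92570289]
 [  0.         363.87019606 191.21868601]
 [  0.           0.           1.        ]] -0.07469278664024818 [[-0.73871098  0.67383623 -0.01583741]
 [ 0.41427454  0.43537411 -0.7992659 ]
 [-0.53167913 -0.59698753 -0.60076883]] [ 0.33332077 -0.14536556  1.10758208]
top [[457.76320349   0.         255.50994363]
 [  0.         457.76320349 195.16371111]
 [  0.           0.           1.        ]] -0.11236036589749607 [[-0.02419643 -0.99969524 -0.00489422]
 [-0.99779735  0.02445238 -0.06166469]
 [ 0.06176557  0.00339137 -0.99808492]] [0.01976898 0.44902331 1.11790676]
```

View pics/scene1.png

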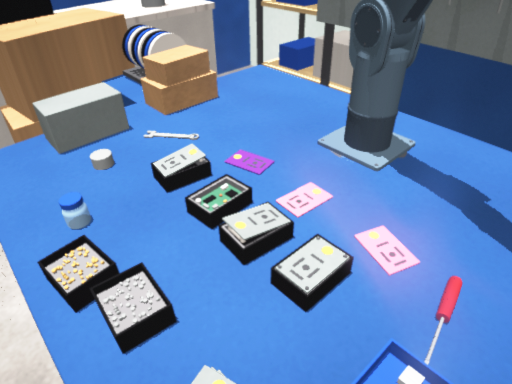

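View pics/top1.png

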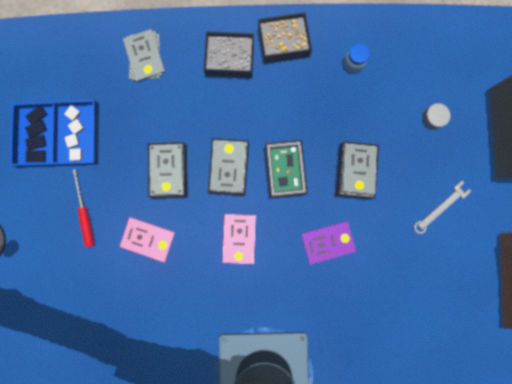

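```bash
python3 - <<'E'
import cv2,numpy as np
t=cv2.imread("pics/top1.png"); s=cv2.imread("pics/scene1.png")
cv2.imwrite("pics/topc.png",cv2.resize(t[130:210,140:390],None,fx=3.2,fy=3.2,interpolation=cv2.INTER_CUBIC))
cv2.imwrite("pics/scenec.png",cv2.resize(s[130:320,140:370],None,fx=3.1,fy=3.1,interpolation=cv2.INTER_CUBIC))
E
```

```text
(no output)
```

View pics/topc.png

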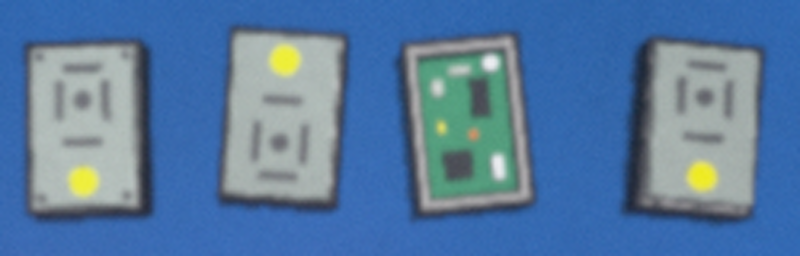

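View pics/scenec.png

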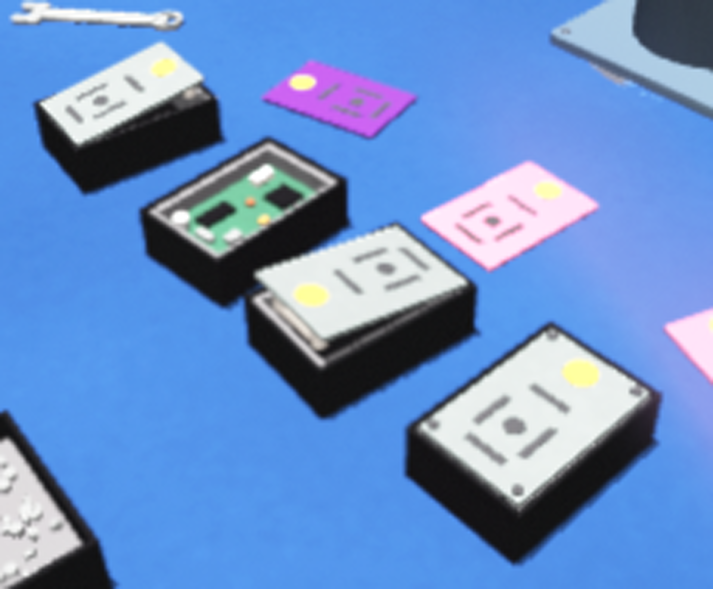

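```bash
cat > h.py <<'E'
import numpy as np,cv2
from station import manip
from scipy.optimize import least_squares
from scipy.spatial.transform import Rotation as Ro
def proj(f,X):
    c=f["R"]@np.array(X)+f["t"]; p=c[:2]/c[2]; p=p*(1+f["k1"]*(p@p)); return f["mtx"][:2,:2]@p+f["mtx"][:2,2]
def onz(f,uv,z):
    return least_squares(lambda q: proj(f,[q[0],q[1],z])-uv,[.5,0]).x
def tri(obs):
    return least_squares(lambda X: np.concatenate([proj(f,X)-uv for f,uv in obs]),[.5,0,.05])
def totool(P,tipz=None):
    s=manip.state(); q=s["orientation"]; r=Ro.from_quat([q[1],q[2],q[3],q[0]])
    return r.inv().apply(np.array(P)-s["tool_pos"])*1000, r.as_matrix()
E
python3 - <<'E'
from h import *
t=manip.grab_frame("top"); s=manip.grab_frame("scene")
hsv=lambda f: cv2.inRange(cv2.cvtColor(f["frame"],cv2.COLOR_RGB2HSV),(22,60,140),(36,255,255))
for f in (t,s):
    n,l,st,c=cv2.connectedComponentsWithStats(hsv(f))
    print([(c[i].round(1).tolist(),int(st[i,4])) for i in range(1,n) if st[i,4]>15])
for nm,a,b in (("A",(359.4,185.3),(192.6,151.9)),("B",(229.1,148.8),(240,224.8))):
    r=tri([(t,np.array(a)),(s,np.array(b))]); print(nm,onz(t,a,.062),r.x,r.fun)
    P=onz(t,a,.062); v,R=totool([P[0],P[1],.15]); print(v)
print(R)
E
```

```text
[([147.5, 69.0], 71), ([228.6, 148.3], 82), ([358.9, 184.6], 82), ([165.6, 186.1], 78), ([344.6, 238.0], 55), ([162.1, 244.5], 58), ([237.9, 255.5], 57)]
[([308.7, 8.4], 22), ([67.5, 19.0], 659), ([174.3, 53.8], 477), ([308.5, 76.5], 22), ([154.0, 83.4], 65), ([15.7, 118.4], 292), ([192.3, 151.3], 29), ([237.1, 156.3], 23), ([316.4, 191.0], 24), ([239.9, 224.7], 55), ([373.6, 234.9], 38), ([327.0, 250.0], 73), ([85.8, 252.4], 16), ([93.9, 259.1], 23), ([88.6, 264.1], 18), ([56.0, 268.0], 22), ([218.8, 381.8], 37)]
A [ 0.46386445 -0.23927823] [ 0.46491352 -0.2405338   0.05928007] [ 0.2518293  -0.35544737  0.48216833  0.04353126]
[-516.69673251 -723.14315612  103.54357498]
B [0.55876419 0.06899339] [0.55988795 0.06824725 0.06077977] [ 0.33464338 -0.39041854  0.4329969   0.02262951]
[-505.04402033 -400.80567137  103.21707507]
[[-9.44484943e-01  3.28554613e-01 -2.42623780e-04]
 [ 3.28554689e-01  9.44484435e-01 -9.84440244e-04]
 [-9.42879996e-05 -1.00950417e-03 -9.99999486e-01]]
```

```bash
python3 -m crank '[[[-31,-25,0],0,0],[[-31,-25,0],0,0],[[-31,-25,0],0,0],[[-31,-25,0],0,0],[[-31,-25,0],0,0],[[-31,-25,0],0,0],[[-31,-25,0],0,0],[[-31,-25,0],0,0],[[-31,-25,0],0,0],[[-31,-25,0],0,0]]'
python3 - <<'E'
from h import *
print(totool([.559,.0685,.15])[0])
E
```

```text
time: 1.03
tool_pos: [0.4248, 0.2715, 0.249]
orientation: [-0.003, 0.157, 0.988, 0.002]
contact_force: [0.8, 0.6, 0.2]
gripper_width: 0.0001
[-191.19325395 -151.53980714   97.44211681]
```

```bash
python3 -m crank '[[[-31,-25,5],0,0],[[-31,-25,10],0,0],[[-31,-25,15],0,0],[[-31,-25,15],0,0],[[-31,-25,15],0,0],[[-20,-14,15],0,0],[[-8,-6,10],0,0],[[0,0,0],0,0]]'
python3 - <<'E'
from h import *
print(totool([.559,.0685,.062+.022+.01])[0])
E
```

```text
time: 1.7
tool_pos: [0.5577, 0.0649, 0.1643]
orientation: [0.001, 0.163, 0.987, 0.001]
contact_force: [-0.4, 0.2, -0.7]
gripper_width: 0.0002
[-3.57023204e-02  3.62385953e+00  7.02892133e+01]
```

```bash
python3 -m crank '[[[0,1,20],0,0],[[0,1,20],0,0],[[0,1,15],0,0],[[0,1,10],0,0],[[0,0,3],0,0],[[0,0,0],0,0]]'
python3 - <<'E'
from h import *
print(totool([.559,.0685,.046+.022])[0])
for n in ("scene","wrist"):
    f=manip.grab_frame(n)["frame"][:,:,::-1]
    if n=="scene": f=cv2.resize(f[130:320,140:370],None,fx=3,fy=3,interpolation=cv2.INTER_CUBIC)
    cv2.imwrite(f"pics/{n}2.png",f)
E
```

```text
time: 2.2
tool_pos: [0.5576, 0.0777, 0.0962]
orientation: [0.0, 0.16, 0.987, 0.004]
contact_force: [-0.3, 0.4, 0.4]
gripper_width: 0.0002
[-4.28684128 -8.52266202 28.11512553]
```

View pics/scene2.png

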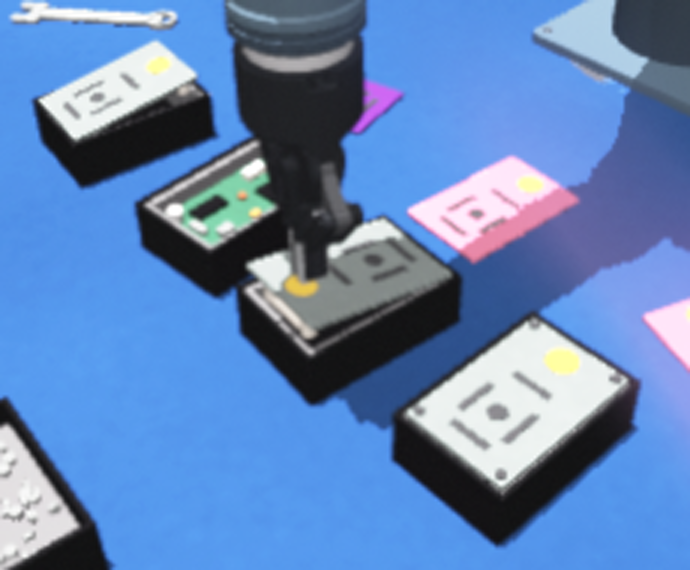

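View pics/wrist2.png

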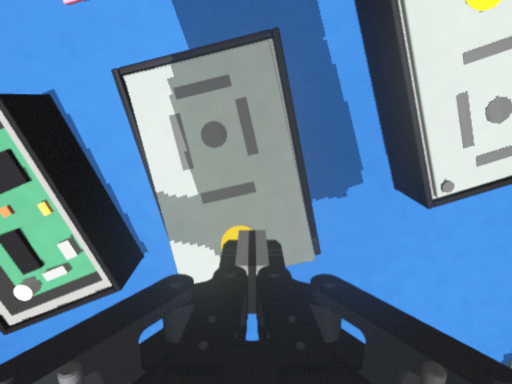

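Wrist view: fingertips (about 250,240) over plate B's yellow dot (240,238), with an offset of about 9 mm in y. I'll correct that, then press.

```bash
python3 -m crank '[[[-3,-6,0],0,0],[[0,0,0],0,0]]'
python3 - <<'E'
from h import *
print(totool([.559,.0685,.046+.022])[0])
E
```

```text
time: 2.47
tool_pos: [0.5603, 0.0709, 0.0988]
orientation: [0.003, 0.16, 0.987, 0.005]
contact_force: [0.1, -0.6, 0.1]
gripper_width: 0.0001
[ 0.55448644 -2.99349716 30.73272914]
```

```bash
python3 -m crank '[[[0,-2,5],0,0],[[0,0,5],0,0],[[0,0,5],0,0],[[0,0,0],0,0]]'
python3 - <<'E'
from h import *
print(totool([.559,.0685,.046+.022])[0])
E
```

```text
time: 2.8
tool_pos: [0.5619, 0.0683, 0.0848]
orientation: [0.005, 0.161, 0.987, 0.006]
contact_force: [0.4, 0.6, 2.2]
gripper_width: -0.0001
[ 2.89483815 -0.95521598 16.77350279]
```

```bash
python3 -m crank '[[[0,0,5],0,0],[[0,0,5],0,0],[[0,0,5],0,0],[[0,0,4],0,0]]'; python3 -m crank '[[[0,0,3],0,0],[[0,0,3],0,0]]'
```

```text
time: 3.13
tool_pos: [0.5628, 0.0684, 0.0677]
orientation: [0.005, 0.161, 0.987, 0.006]
contact_force: [-19.2, -2.8, 70.5]
gripper_width: 0.0001
time: 3.3
tool_pos: [0.5629, 0.0683, 0.0679]
orientation: [0.004, 0.161, 0.987, 0.007]
contact_force: [-13.3, -1.7, 39.1]
gripper_width: 0.0
```

Hard stop reached at a tip height of 46 mm. Retracting and checking.

```bash
python3 -m crank '[[[0,0,-10],0,0],[[0,0,-25],0,0],[[0,0,-30],0,0],[[0,0,-30],0,0],[[0,-15,-10],0,0],[[0,-30,0],0,0]]'
python3 - <<'E'
from h import *
print(totool([.4645,-.240,.15])[0])
f=manip.grab_frame("scene")["frame"][:,:,::-1]
cv2.imwrite("pics/scene3.png",cv2.resize(f[130:320,140:370],None,fx=3,fy=3,interpolation=cv2.INTER_CUBIC))
E
```

```text
time: 3.8
tool_pos: [0.5474, 0.0296, 0.1766]
orientation: [0.002, 0.157, 0.988, 0.008]
contact_force: [1.0, -0.6, -0.5]
gripper_width: 0.0005
[  -4.74054291 -282.4446571    21.93327796]
```

View pics/scene3.png

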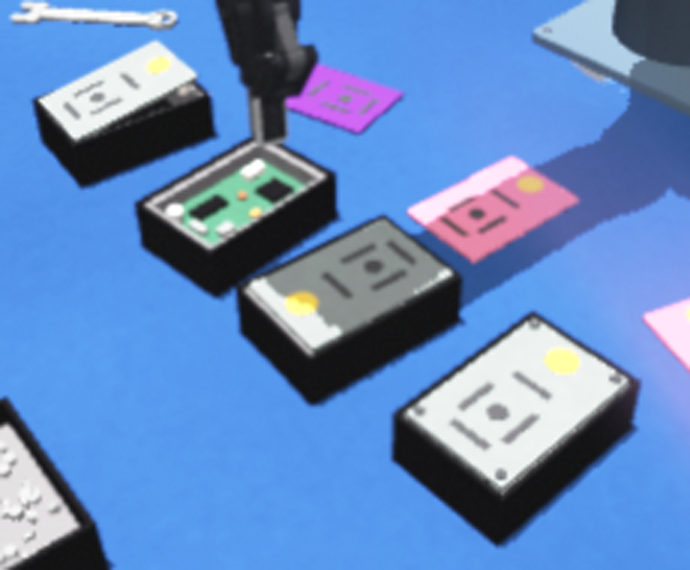

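Plate B (dot at 302,302 in the crop) now lies flush with its rim. On to A, the grey plate at (118,90) with the raised dot end toward the robot. The other candidate with a near-end dot is the unit with corner screws, which is the finished one.

```bash
python3 -m crank '[[[-1,-40,0],0,0],[[-1,-40,0],0,0],[[-1,-40,0],0,0],[[-1,-40,0],0,0],[[0,-40,0],0,0],[[0,-40,0],0,0],[[0,-25,0],0,0],[[0,-8,0],0,0],[[0,0,0],0,0]]'
python3 - <<'E'
from h import *
print(totool([.4645,-.240,.095])[0])
E
```

```text
time: 4.6
tool_pos: [0.4525, -0.2497, 0.1681]
orientation: [-0.002, 0.164, 0.986, 0.004]
contact_force: [0.3, 1.4, 0.6]
gripper_width: 0.0
[-8.55730418 12.50831818 73.21024611]
```

```bash
python3 -m crank '[[[-4,5,18],0,0],[[-3,4,18],0,0],[[-1,2,15],0,0],[[0,0,10],0,0],[[0,0,4],0,0],[[0,0,0],0,0]]'
python3 - <<'E'
from h import *
print(totool([.4645,-.240,.068])[0])
cv2.imwrite("pics/wrist4.png",manip.grab_frame("wrist")["frame"][:,:,::-1])
E
```

```text
time: 5.1
tool_pos: [0.4654, -0.2346, 0.0993]
orientation: [-0.002, 0.162, 0.987, 0.006]
contact_force: [-0.9, 0.6, 0.7]
gripper_width: 0.0003
[-1.08833212 -5.74495959 31.18763333]
```

View pics/wrist4.png

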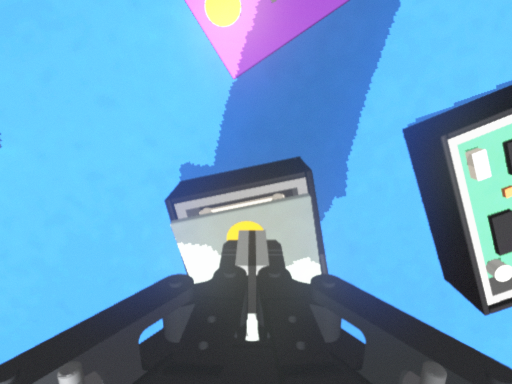

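Wrist view: the fingertips (252,240) are over plate A's dot (245,238), with the studs visible at the raised end (250,205). A small correction, then press.

```bash
python3 -m crank '[[[0,-4,5],0,0],[[0,0,5],0,0],[[0,0,4],0,0],[[0,0,0],0,0]]'
python3 - <<'E'
from h import *
print(totool([.4645,-.240,.068])[0])
E
```

```text
time: 5.48
tool_pos: [0.4655, -0.2389, 0.0864]
orientation: [-0.0, 0.162, 0.987, 0.006]
contact_force: [0.4, 0.3, 0.1]
gripper_width: -0.0
[ 0.52340102 -1.5785995  18.39072622]
```

```bash
python3 -m crank '[[[0,0,5],0,0],[[0,0,5],0,0],[[0,0,4],0,0],[[0,0,3],0,0]]'; python3 -m crank '[[[0,0,3],0,0],[[0,0,3],0,0]]'
```

```text
time: 5.82
tool_pos: [0.4652, -0.2391, 0.0707]
orientation: [-0.0, 0.162, 0.987, 0.006]
contact_force: [-2.8, 0.4, 7.5]
gripper_width: -0.0001
time: 5.98
tool_pos: [0.4651, -0.2392, 0.0677]
orientation: [-0.001, 0.163, 0.987, 0.007]
contact_force: [-16.6, 8.9, 73.3]
gripper_width: 0.0002
```

Hard stop reached. Retracting away from both housings.

```bash
python3 -m crank '[[[0,0,-10],0,0],[[0,0,-25],0,0],[[0,0,-35],0,0],[[0,0,-35],0,0],[[0,-20,-20],0,0],[[0,-30,0],0,0],[[0,-30,0],0,0],[[0,-20,0],0,0],[[0,0,0],0,0],[[0,0,0],0,0]]'
python3 - <<'E'
from h import *
fs={n:manip.grab_frame(n) for n in("scene","top")}
f=fs["scene"]["frame"][:,:,::-1]
cv2.imwrite("pics/scene5.png",cv2.resize(f[130:320,140:370],None,fx=3,fy=3,interpolation=cv2.INTER_CUBIC))
f=fs["top"]["frame"][:,:,::-1]
cv2.imwrite("pics/top5.png",cv2.resize(f[130:210,140:390],None,fx=3.2,fy=3.2,interpolation=cv2.INTER_CUBIC))
E
```

```text
time: 6.82
tool_pos: [0.4338, -0.3406, 0.201]
orientation: [0.004, 0.162, 0.987, 0.006]
contact_force: [0.5, 0.9, -0.1]
gripper_width: 0.0002
```

View pics/scene5.png

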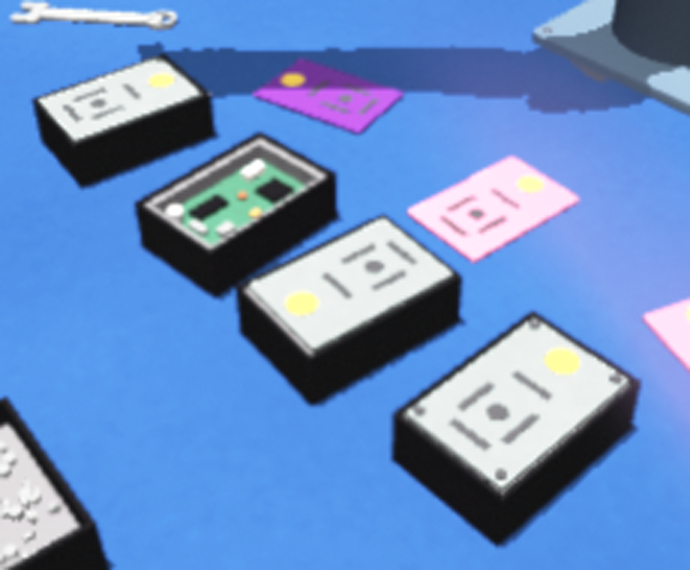

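View pics/top5.png

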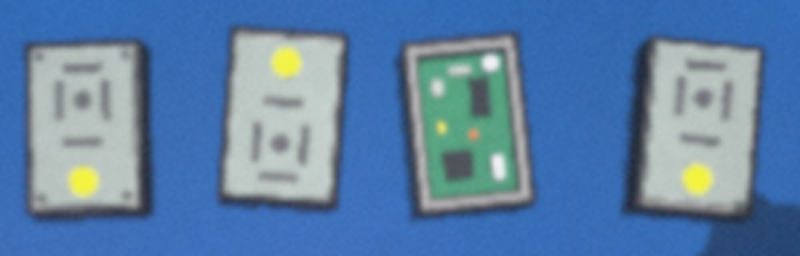

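Both plates look flush: dots in the scene crop are at A (161,81) and B (302,303). A quick height check follows before I hand in.

```bash
python3 - <<'E'
from h import *
t=manip.grab_frame("top"); s=manip.grab_frame("scene")
def cs(f):
    n,l,st,c=cv2.connectedComponentsWithStats(cv2.inRange(cv2.cvtColor(f["frame"],cv2.COLOR_RGB2HSV),(22,60,140),(36,255,255)))
    return c[1:][st[1:,4]>15]
ct,c2=cs(t),cs(s)
near=lambda C,p: C[np.argmin(np.linalg.norm(C-p,axis=1))]
for n,a,b in(("A",(358,186),(193.6,157)),("B",(229,149),(240.6,231)),("fin",(165.6,186),(327,250))):
    r=tri([(t,near(ct,a)),(s,near(c2,b))]); print(n,near(ct,a),near(c2,b),r.x.round(4),r.fun.round(2))
E
```

```text
A [357.5443038 185.4556962] [193.14814815 156.48148148] [ 0.4658 -0.2391  0.046 ] [ 0.29 -0.41  0.55  0.05]
B [229.05633803 149.02816901] [240.10344828 230.87931034] [0.5616 0.0694 0.046 ] [ 0.28 -0.32  0.36  0.02]
fin [165.63291139 186.18987342] [327.01428571 250.05714286] [0.4752 0.2246 0.0458] [ 0.35 -0.3   0.36  0.  ]
```

```bash
python3 -c "
from station import manip
print(manip.close_job())"
```

```text
the job is handed in; nothing more can be done
None
```

I pressed both loose plates down at their yellow dots with the gripper shut, first B and then A. Each went to its hard stop with the fingertips about 46 mm above the bench. I then drew the arm clear and handed the job in at about 7 s of the 35 s allowed.

- **Height:** after pressing, the camera measurements put both dots 46.0 mm up. The finished unit's dot measured 45.8 mm, so the three agree.
- **Position and level:** both dots are within about 3 mm of where they started. Both plates look flush with their rims in the last pictures; I did not measure their tilt separately.
- **Force:** each push ended at about 70 N against the hard stop (73 N at most), more than the 8 N needed but under the 120 N wrist limit. I only pressed with the fingers.
- **Units to leave alone:** I did not press on the finished unit, the open unit or the pink and purple look-alikes.

No check failed, and the hand-in reported no verdict.

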